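# Tongs a clean nut into the blow-off dish and crack the air valve half open

## Task

Using the sprung tongs from their blue stand, take the cleaned nut out of the black parts tray and set it down, still gripped and not dropped, in the round drying dish of the blow-off station; never touch the nut with the gripper itself. Then put the tongs back upright in their stand, and finally turn the red valve lever half open (45 degrees). Leave the two bolts and the spare star knob where they are.

Things in the scene. Friction and masses are not known exactly. Their poses are not given: they have to be found in the camera images.
- tray: black open parts tray, fixed, 110 (its x) x 170 (its y) x 30 mm high, walls and floor 2.5 mm thick. Origin: centre of its underside; z up. A 24 mm high divider across it at y = +9 mm makes two compartments: the nut lies in the +y one (inside x -52 to +52, y +10 to +82 mm), two bolts in the other
- nut: loose zinc hex nut lying flat in the tray, 19 mm across flats, 22 across corners, 10 high, 16 to 28 g. Origin: centre of its underside; z up. Two flats face its own +x and -x, the others every 60 degrees; corners at its +y and -y. At the start its x axis is within 23 degrees of the tray's x axis
- tongs: loose sprung steel tongs, 90 g, 108 mm tall, 24 mm wide in x, standing in the stand with tips down. Origin: midway between the tip ends; z up along the tongs; the legs spread along y. At the tips flat jaws, 16 mm wide (x), 5 thick, 18 tall: left alone 43 mm apart (53 over them). Closed on the nut's flats they are parallel and the tip ends 1 mm lower
- tongs_leg_l (a joint): closing angle of each leg of the tongs (rad, both legs move alike, hinged at the top): 0 = sprung fully open, 0.117 = jaws 19 mm apart (on the nut's flats), 0.2 = stop, jaws about 2 mm apart
- tongs_grip (a point): point midway between the orange finger grips, 68 mm above the tip ends; the tongs' top is 40 mm above it. Grips: half rounds 24 mm long along x, squeezed along y: 48 mm over both when open (springs push 6 N), 44 mm: jaws 31 mm apart, safe to carry; 40 mm: shut on the nut (springs 9 N; of further force a third reaches the nut); stop at 34 mm
- stand: blue tongs stand, fixed: foot 56 (x) x 92 (y) mm, upright slot open at the top, 24 (x) x 66 (y) mm inside, walls 6 mm thick, tops 32 mm above the surface, slot floor 4 mm above it. Origin: centre of the foot's underside; z up. The tongs stand centred in it, their y along the stand's y, their origin 4 mm above this one
- station: grey blow-off station, fixed. Origin on its underside, z up; base plate x -55 to +95, y -120 to +120, 6 mm thick. Drying dish at x 0, y -70 mm; air pipe along y at x +65 mm, up to 37 mm high, with a brass nozzle beside the dish that reaches in to x +42 mm, 40 mm high at most; ball valve on the pipe at y +70 mm
- dish_floor (a point): centre of the inside floor of the round aluminium drying dish, 10 mm above the surface; the dish is 80 mm across inside, 86 outside, rim 11 mm above this floor
- valve (a joint): angle of the red valve lever (rad): 0 = closed (lever square to the pipe, pointing along the station's -x), 1.571 = fully open (along the pipe, pointing along the station's +y), half open 0.785. Grows clockwise seen from above. Starts between 0 and 0.25, stays where it is left, takes about 0.1 N m
- valve_axis (a point): point on the valve's vertical axis, 64 mm above the surface
- lever_grip (a point): point in the red lever for gripping, 57 mm out from the valve axis, 64 mm above the surface: the lever is an upright bar 12 mm thick (across it, level), 20 mm tall (52 to 72 mm above the surface), ending 77 mm from the axis; only the base plate (top at 6 mm) is below it
- bolt_a: loose steel hex bolt, 42 mm long, lying in the tray's other compartment (bystander). Origin: centre of its underside
- bolt_b: loose steel hex bolt, 54 mm long, lying in the tray's other compartment (bystander). Origin: centre of its underside
- knob: loose black star knob with a brass boss, 46 mm wide, 28 mm tall, standing on the surface beyond the stand (bystander). Origin: centre of its underside
Mind the look-alikes: they are no part of the job. Of the things like the tray, leave any that is brown or turquoise; of the rest the larger one is meant.

How it is judged:
On the way, in this order (a step that is already met when the one before it is completed fails the run):
1. the nut is lifted clear of the tray in the tongs' jaws (z of nut in the frame of tray above 0.035 m and contact force between tongs and nut above 0.5 N), for 0.2 s.
2. the nut is set down in the drying dish while still gripped in the tongs (horizontal distance between nut and dish_floor below 0.031 m and z of nut in the frame of dish_floor below 0.005 m and contact force between tongs and nut above 0.3 N), for 0.05 s.
3. the tongs stand upright in their stand, let go, and the nut lies in the dish (horizontal distance between nut and dish_floor below 0.031 m and z of nut in the frame of dish_floor below 0.005 m and horizontal distance between tongs and stand below 0.014 m and z of tongs in the frame of stand below 0.01 m and angle between tongs's own z axis and vertical below 0.3 rad and contact force between the fingers and tongs below 0.1 N), for 0.2 s.
4. the valve lever is at half open (value of joint valve between 0.68 and 0.89 rad), for 0.2 s.
At the end, for the whole second after the job is handed in: Nut at rest on the dish floor (within 31 mm of its centre, at most 5 mm up); tongs released and at rest in their stand (within 14 mm of the slot centre, origin at most 10 mm above the stand's underside, leaning under 17 degrees); valve lever at rest at 45 degrees, within 6 (all of step 3 and all of step 4 and linear speed of each of nut, tongs below 0.02 m/s and velocity of joint valve between -0.05 and 0.05 rad/s); the robot touches nothing.
It fails at once if the gripper or arm touches the nut itself (contact force between any of the fingers, the arm and nut above 0.3 N).
It fails at once if the bolts or the spare knob are moved by more than 30 mm (distance of any of bolt_a, bolt_b, knob from where it was at the start of the episode above 0.03 m).
It also fails if it takes over 56 s, if anything falls off the work surface, if the arm or the gripper's body presses on something with over 40 N, if the wrist force passes 120 N, or if a joint passes its speed limit or range.

## Robot

A 7-joint arm with a two-finger parallel gripper is mounted at the origin on a cart in front of the work surface, level with it; the furniture and walls round the work are solid. World frame = base frame: x ahead of the robot, y to its left, z up, the work surface at z = 0. Lengths are in m, angles in rad, forces in N, time in s.
With the tool pointing down it reaches from about 0.425 to 0.925 m from the base axis. Payload 6.8 kg.
Tool frame: the origin (TCP) lies at the very end of the fingers, on their centre line; the grasp point (between the pads) lies 19 mm behind it (r.grip_point_offset is the distance from the TCP to the grasp point, in m); z points along the fingers, y is the line along which they close (so a half turn about z gives the same grasp; the last joint's range is limited). The gripper opens to 85 mm and grips with 20 to 120 N. Pads are 22 mm wide; open, the fingers measure 114 mm over their backs; the gripper's body (76 mm by 85 mm) begins 54 mm behind the grasp point. The pads swing forward as they close: fully open they stand 13 mm farther back than shut.
Start: joints at [1.049, 0.477, 0.022, 1.555, -0.011, 1.109, -0.083], TCP at [0.271, -0.618, 0.231] pointing down, gripper open.
Joint ranges: [-2.96, 2.96], [-0.34, 2.1], [-1.41, 1.46], [0.24, 2.44], [-1.37, 4.51], [0.17, 1.92], [-2.96, 2.96]. Speed limits (rad/s): [2.39, 2.39, 3.14, 3.14, 3.14, 3.14, 3.14].

## Interface

Orientations are given as a rotation vector (axis times angle).
In Python, from bench import status, eyes, r gives the robot as it stands.
- The arm moves only by the shell command python3 -m crank 'ROWS' [OPENING] [FORCE]. ROWS is JSON, a list of rows, each a list of 6 numbers: the shift along the tool's x, y, z normalised to -1 to 1, where 1 is 0.02 m, then the turn, a rotation vector about the tool's x, y, z normalised to -1 to 1, where 1 is 45 degrees. A call has 1 to 12 rows; each row shifts and turns the commanded pose from where the row before left it, along the tool's axes as they then stand; what a row does not reach is not made up. A row lasts 1/10 s, in which the tool goes at most 50 mm and 8.59 degrees, less where a joint would pass 70% of its speed; a pose out of reach is approached as far as the arm can. A call with a number of a shift or a turn outside -1 to 1 is refused whole. A call with a gripper value outside its range is refused whole. OPENING is the opening, from 0 (shut) to 1 (fully open), set as the call begins (- or left out, the last holds). The fingers move at their own pace and stop on an object; FORCE is the grip in N (left out, the last holds). Time passes only in rows, so rows that do not move let the fingers close. It gives the time, the measured TCP pose, the force, the opening and the grip force at its end, in the units of the state.
- status.get_obs(): the state, without advancing time (a new reading comes with each control period).
- eyes.grab_frame(name): name is "side" or "top"; returns a dict with "image" (384x512x3 uint8, red, green, blue), "depth" (384x512 float32, m along the optical axis (not along the pixel's ray), 0 where there is no reading), "fovy" (degrees; the focal length in pixels is half the picture's height over the tangent of half this angle, whatever the lens; pixels are square), "cx", "cy" (the principal point, pixels), "world_to_cam" (4x4, takes a point from world to camera coordinates). Camera axes: x right, y up, looking along -z (the intrinsics and any distortion apply to the point x, -y, -z); pixel columns grow to the right and rows downward; lengths in m; the calibration is good to about 2 mm. A picture is of the moment at which its call begins.
- r.hand_in(): hands the job in; it is judged then, once.
The state is a dict: "clock": time; "joints": joint angles; "qvel": joint speeds; "tau": joint torques, N m; "tcp_pos": TCP position; "orientation": TCP orientation; "contact_force": force on the tool from outside, world axes, zero at the start; "moment": the same for the moment, N m; "grip_width": finger opening in m; "gripper_force": force on a finger pad.
Only numpy, scipy, OpenCV 4.12 (cv2) and the standard library are available. Lean on these libraries where they do the work, as an engineer would, in place of code of your own. Each camera call takes 0.05 s, during which the arm holds its last target. There are 200 camera calls.

## Working session

There is one attempt and no reset: what is moved stays moved. The work goes in short steps, Python scripts to look and compute and a shell command to move; the robot and the scene stay as the last step left them, time stands still between calls to the robot, and variables do not carry over. Pictures are saved under pics/ and viewed, at most 10 in all, crops included, and the job is handed in when it is done.

```bash
ls; mkdir -p pics
cat > h.py <<'E'
import numpy as np, cv2, pickle
from bench import status, eyes, r
def grab(n):
    f=eyes.grab_frame(n); pickle.dump(f,open(f'pics/{n}.pkl','wb')); return f
def load(n): return pickle.load(open(f'pics/{n}.pkl','rb'))
def K(f):
    h=f['image'].shape[0]; return h/2/np.tan(np.radians(f['fovy'])/2)
def px2w(f,u,v,z=None):
    """pixel -> world, by depth, or on plane z"""
    k=K(f); T=np.linalg.inv(f['world_to_cam'])
    d=np.array([(u-f['cx'])/k,-(v-f['cy'])/k,-1.])
    if z is None:
        p=d*f['depth'][int(round(v)),int(round(u))]; return T[:3,:3]@p+T[:3,3]
    D=T[:3,:3]@d; return T[:3,3]+D*(z-T[2,3])/D[2]
def cloud(f):
    k=K(f); T=np.linalg.inv(f['world_to_cam']); v,u=np.indices(f['depth'].shape); d=f['depth']
    p=np.stack([(u-f['cx'])/k*d,-(v-f['cy'])/k*d,-d],-1); return p@T[:3,:3].T+T[:3,3]
E
python3 - <<'E'
from h import *
for n in('top','side'):
    f=grab(n); print({k:v for k,v in f.items() if k not in('image','depth')})
    cv2.imwrite(f'pics/{n}0.png',cv2.resize(f['image'][...,::-1],(800,600)))
print(status.get_obs())
E
```

```text
pics
{'fovy': 55.13860883362101, 'cx': 265.62395590812304, 'cy': 192.41968241342937, 'world_to_cam': array([[-0.01745751, -0.99962181,  0.0212481 ,  0.02643711],
       [ 0.98574407, -0.01365055,  0.16769704, -0.51650771],
       [-0.16734357,  0.02387277,  0.98560957, -0.86158677],
       [ 0.        ,  0.        ,  0.        ,  1.        ]])}
{'fovy': 45.65398422435456, 'cx': 252.29753356005293, 'cy': 195.9870721553652, 'world_to_cam': array([[-0.94044745, -0.33987947, -0.00636637,  0.47431808],
       [ 0.22310099, -0.63123486,  0.74281121, -0.17023063],
       [-0.25648496,  0.69715457,  0.66947067, -1.02162469],
       [ 0.        ,  0.        ,  0.        ,  1.        ]])}
{'clock': 0.1, 'joints': array([ 1.04891103,  0.47769392,  0.02233671,  1.55631266, -0.01151812,
        1.10931273, -0.08310329]), 'qvel': array([ 1.06580292e-04, -6.33011856e-04,  2.39757542e-03, -2.59905021e-03,
       -7.89181778e-04, -4.56575345e-04, -9.70108570e-05]), 'tau': array([ 3.06553527e-03, -5.97766113e+01,  1.61307726e+00, -2.81957495e+01,
        1.28080003e-02,  5.00215130e-03,  1.55655994e-05]), 'tcp_pos': array([ 0.27119435, -0.61756015,  0.23045545]), 'orientation': array([-3.07308084e+00, -6.45050602e-01,  6.62371010e-04]), 'contact_force': array([-0.06626351, -0.36517099, -0.77089965]), 'moment': array([-0.04547255,  0.04127296, -0.03066992]), 'gripper_force': 0.0, 'grip_width': 0.08563674068679762}
```

View pics/top0.png

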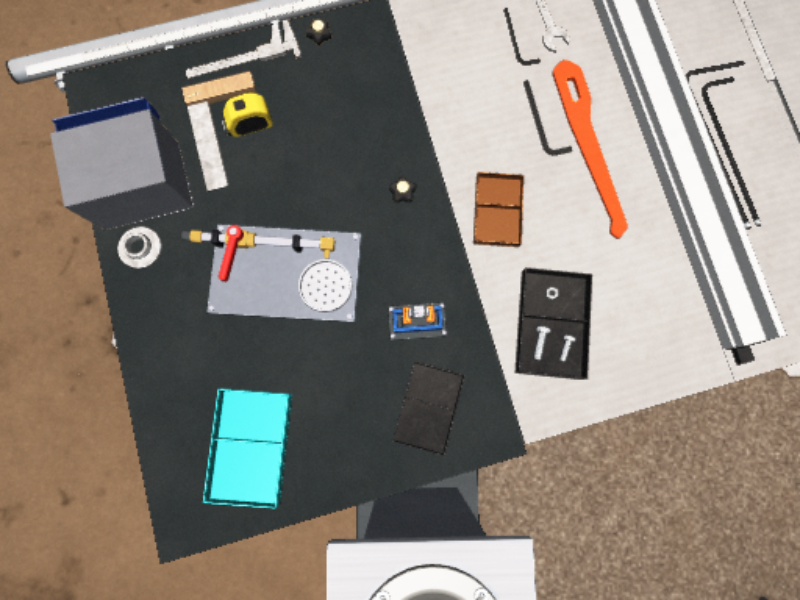

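View pics/side0.png

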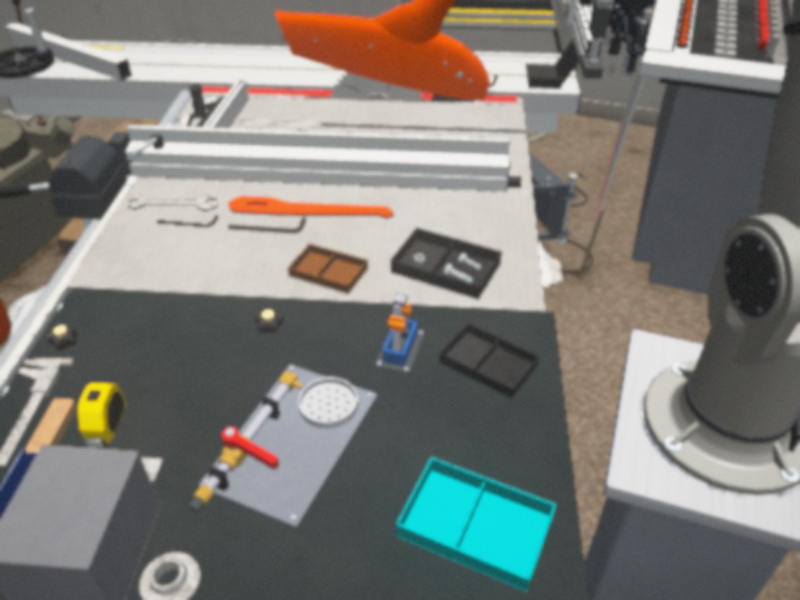

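The top view shows these candidates for the tray:
- (553,323): large black, holds the nut and bolts
- (428,408): smaller, dark and empty
- (498,209): brown
- (247,447): turquoise

I choose (553,323). The stand is at (417,320), the dish at (326,285), the lever runs from (232,232) to (224,278), and the knob is at (402,188). Next I'll check close crops.

Run:
```python
from h import *
f=load('top')
for n,u,v in(('tray',240,140),('stat',115,130)):
    c=cv2.resize(f['image'][v:v+120,u:u+160,::-1],None,fx=5,fy=5,interpolation=cv2.INTER_CUBIC); cv2.imwrite(f'pics/{n}.png',c)
P=cloud(f)
for u,v in((354,230),(354,187),(332,205),(280,240),(150,190),(208,183),(268,199),(147,155)): print(u,v,P[v,u].round(4))
```

```text
354 230 [ 4.239e-01 -2.064e-01 -2.000e-04]
354 187 [ 0.5348 -0.212   0.0029]
332 205 [ 0.4876 -0.1509  0.0108]
280 240 [ 0.4018 -0.0169 -0.0006]
150 190 [0.5338 0.3125 0.0046]
208 183 [0.5485 0.1641 0.0122]
268 199 [0.4902 0.0148 0.1107]
147 155 [0.3654 0.0399 0.9352]
```

View pics/tray.png

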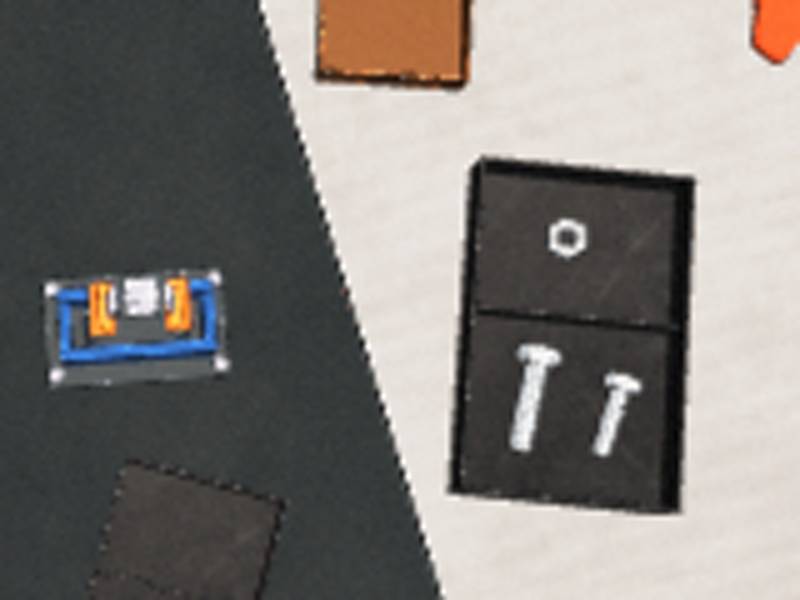

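View pics/stat.png

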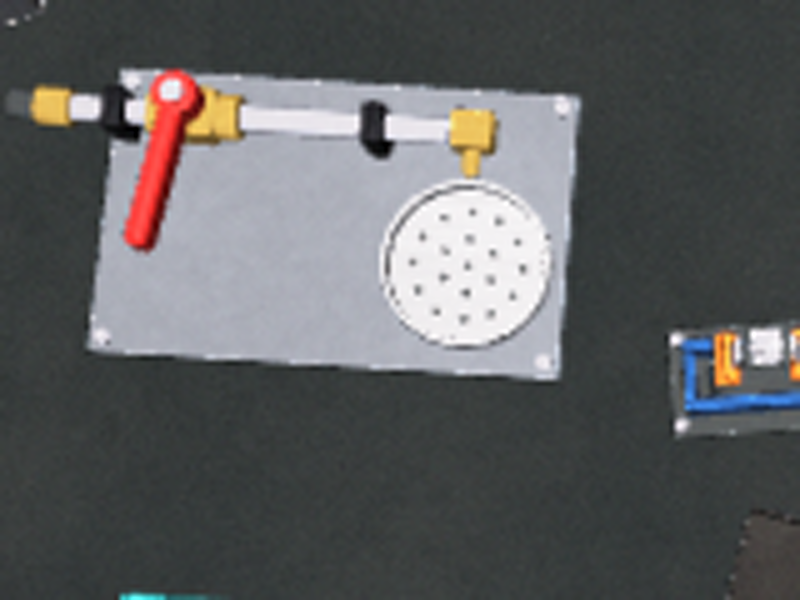

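The first crop confirms the black tray: nut at (567,238), bolts at (535,400) and (615,415). The stand foot corners are at (45,282), (222,270), (230,372) and (50,388). In the second crop the station plate corners are at (120,70), (580,97), (558,380) and (90,352), with the dish centre near (467,264).

```bash
cat > m.py <<'E'
from h import *
f=load('top')
def W(c,x,y,z):
    u0,v0=c; return px2w(f,u0+(x+.5)/5-.5,v0+(y+.5)/5-.5,z)
A=(240,140);B=(115,130)
print('cam',np.linalg.inv(f['world_to_cam'])[:3,3].round(3))
def fit(name,L,Wp):
    L=np.array(L);Wp=np.array(Wp)[:,:2]; lc,wc=L.mean(0),Wp.mean(0)
    U,S,V=np.linalg.svd((L-lc).T@(Wp-wc)); R=(U@V).T
    t=wc-R@lc; print(name,'origin',t.round(4),'yaw',np.degrees(np.arctan2(R[1,0],R[0,0])).round(2),'res',(np.linalg.norm(L@R.T+t-Wp,axis=1)*1e3).round(1)); return R,t
# local corners: image up=+x, left=+y
s=fit('stand',[(.028,.046),(.028,-.046),(-.028,-.046),(-.028,.046)],[W(A,x,y,.003) for x,y in((45,282),(222,270),(230,372),(50,388))])
st=fit('station',[(.095,.12),(.095,-.12),(-.055,-.12),(-.055,.12)],[W(B,x,y,.006) for x,y in((120,70),(580,97),(558,380),(90,352))])
fit('tray',[(.055,.085),(.055,-.085),(-.055,-.085),(-.055,.085)],[W(A,x,y,.03) for x,y in((478,158),(693,178),(680,513),(452,492))])
d=fit  # noqa
print('dish from station',st[0]@[0,-.07]+st[1],'valve',st[0]@[.065,.07]+st[1])
print('dish rim centre',W(B,467,264,.021)); print('valve px',W(B,174,90,.072),'tip',W(B,140,243,.072))
print('nut',W(A,567,238,.0125))
# cloud of tongs top and grips
P=cloud(f); im=f['image'].astype(int)
sub=P[190:222,246:290].reshape(-1,3); c=im[190:222,246:290].reshape(-1,3)
for n,m in(('orange',(c[:,0]>200)&(c[:,1]<190)&(c[:,2]<80)),('top',(c.min(1)>180)&(sub[:,2]>.09))):
    q=sub[m]; print(n,m.sum(),np.median(q,0).round(4),q.min(0).round(4),q.max(0).round(4))
E
python3 m.py
```

```text
cam [0.365 0.04  0.935]
stand origin [0.4906 0.0145] yaw 3.37 res [1.2 1.3 1.9 0.6]
station origin [0.5538 0.233 ] yaw -4.14 res [0.6 0.7 1.1 1.7]
tray origin [ 0.4814 -0.2039] yaw -6.41 res [42.3 42.2 41.3 41.1]
dish from station [0.54877428 0.16315485] valve [0.62370594 0.2981002 ]
dish rim centre [0.54833229 0.16290607 0.021     ]
valve px [0.6256731  0.29787496 0.072     ] tip [0.55037444 0.31129611 0.072     ]
nut [ 0.53257018 -0.20680859  0.0125    ]
orange 52 [0.4868 0.0282 0.0779] [ 0.3654 -0.0076  0.0737] [0.5023 0.0399 0.9352]
top 47 [0.4912 0.0149 0.1093] [0.4833 0.003  0.1007] [0.4977 0.0284 0.1135]
```

```bash
sed -i 's/^fit(.tray.*$/tr=fit("tray",[(-.055,.085),(.055,.085),(.055,-.085),(-.055,-.085)],[W(A,x,y,.03) for x,y in((478,158),(693,178),(680,513),(452,492))])/' m.py
cat >> m.py <<'E'
# nut: bright pixels unprojected on its top plane, fit hexagon (with hole) by sub-pixel rendering
from scipy.optimize import minimize
g=f['image'].astype(float).mean(2)[180:196,346:362]; bg=np.median(g)
vv,uu=np.mgrid[180:196:.2,346:362:.2]-.4
Q=np.array([px2w(f,u,v,.0125)[:2] for u,v in zip(uu.ravel(),vv.ravel())])
def model(p):
    d=Q-p[:2]; a=p[2]+np.arange(3)*np.pi/3
    m=(np.abs(d@np.array([np.cos(a),np.sin(a)])).max(1)<.0095)&(np.linalg.norm(d,axis=1)>p[3])
    return cv2.GaussianBlur(m.reshape(uu.shape).astype(np.float32),(0,0),2.5).reshape(16,5,16,5).mean((1,3))
def cost(p):
    m=model(p).ravel(); X=np.stack([m,np.ones_like(m)],1); c,*_=np.linalg.lstsq(X,g.ravel(),rcond=None); return ((X@c-g.ravel())**2).sum()
best=[]
for y in range(-30,30,5):
    o=minimize(cost,[.5326,-.2068,np.radians(y),.0055],method='Nelder-Mead',options=dict(initial_simplex=np.array([.5326,-.2068,np.radians(y),.0055])+np.vstack([np.zeros(4),np.diag([.002,.002,.12,.001])]),maxiter=150))
    best.append((o.fun,o.x[:2].round(4),np.degrees(o.x[2]).round(1),o.x[3].round(4)))
for b in sorted(best,key=lambda b:b[0])[:6]: print(b)
E
cat > plan.py <<'E'
# usage: plan.py x y z yaw_of_tool_x_deg -> turn and shift in tool axes (after the turn), in row units
import sys; from h import *; from scipy.spatial.transform import Rotation as Ro
x,y,z,w=map(float,sys.argv[1:]); o=status.get_obs()
R=Ro.from_rotvec(o['orientation']); T=Ro.from_euler('z',w,degrees=True)*Ro.from_euler('x',180,degrees=True)
e=(R.inv()*T).as_rotvec(degrees=True); d=np.array([x,y,z])-o['tcp_pos']
print('t',o['clock'],'pos',o['tcp_pos'].round(4),'turn units',(e/45).round(3),'shift units',(T.inv().apply(d)/.02).round(2),'width',o['grip_width'].round(4),'F',o['contact_force'].round(1),o['gripper_force'])
E
python3 m.py; python3 plan.py .4912 .0145 .2 3.4
```

```text
cam [0.365 0.04  0.935]
stand origin [0.4906 0.0145] yaw 3.37 res [1.2 1.3 1.9 0.6]
station origin [0.5538 0.233 ] yaw -4.14 res [0.6 0.7 1.1 1.7]
tray origin [ 0.4814 -0.2039] yaw -96.51 res [0.9 0.1 1.4 1.5]
dish from station [0.54877428 0.16315485] valve [0.62370594 0.2981002 ]
dish rim centre [0.54833229 0.16290607 0.021     ]
valve px [0.6256731  0.29787496 0.072     ] tip [0.55037444 0.31129611 0.072     ]
nut [ 0.53257018 -0.20680859  0.0125    ]
orange 52 [0.4868 0.0282 0.0779] [ 0.3654 -0.0076  0.0737] [0.5023 0.0399 0.9352]
top 47 [0.4912 0.0149 0.1093] [0.4833 0.003  0.1007] [0.4977 0.0284 0.1135]
(np.float64(28918.13750721437), array([ 0.533 , -0.2069]), np.float64(-28.9), np.float64(0.005))
(np.float64(29062.55120090694), array([ 0.533 , -0.2069]), np.float64(31.0), np.float64(0.005))
(np.float64(29211.307182547924), array([ 0.5331, -0.2069]), np.float64(-30.2), np.float64(0.0051))
(np.float64(29223.747645016643), array([ 0.5331, -0.2069]), np.float64(-29.6), np.float64(0.0052))
(np.float64(29232.082163701874), array([ 0.533 , -0.2069]), np.float64(29.8), np.float64(0.0051))
(np.float64(29291.777619438806), array([ 0.533, -0.207]), np.float64(31.4), np.float64(0.005))Traceback (most recent call last):
  File "plan.py", line 6, in <module>
    print('t',o['clock'],'pos',o['tcp_pos'].round(4),'turn units',(e/45).round(3),'shift units',(T.inv().apply(d)/.02).round(2),'width',o['grip_width'].round(4),'F',o['contact_force'].round(1),o['gripper_force'])
                                                                                                                                        ^^^^^^^^^^^^^^^^^^^^^
AttributeError: 'float' object has no attribute 'round'
```

```bash
sed -i "s/o\['grip_width'\].round(4)/round(o['grip_width'],4)/" plan.py; python3 plan.py .4912 .0145 .2 3.4
```

```text
t 0.1 pos [ 0.2712 -0.6176  0.2305] turn units [-0.002  0.     0.451] shift units [ 12.86 -30.89   1.52] width 0.0856 F [-0.1 -0.4 -0.8] 0.0
```

```bash
python3 -m crank '[[0,0,0,0,0,0.15],[0,0,0,0,0,0.15],[0,0,0,0,0,0.15],[0.41,-1,0,0,0,0],[0.41,-1,0,0,0,0],[0.41,-1,0,0,0,0],[0.41,-1,0,0,0,0],[0.41,-1,0,0,0,0],[0.41,-1,0,0,0,0],[0.41,-1,0,0,0,0],[0.41,-1,0,0,0,0],[0.41,-1,0,0,0,0]]' 1 && python3 -m crank '[[0.41,-1,0,0,0,0],[0.41,-1,0,0,0,0],[0.41,-1,0,0,0,0],[0.41,-1,0,0,0,0],[0.41,-1,0,0,0,0],[0.41,-1,0,0,0,0],[0.41,-1,0,0,0,0],[0.41,-1,0,0,0,0],[0.41,-1,0,0,0,0],[0.41,-1,0,0,0,0],[0.41,-1,0,0,0,0],[0.41,-1,0,0,0,0]]' && python3 -m crank '[[0.41,-1,0,0,0,0],[0.41,-1,0,0,0,0],[0.41,-1,0,0,0,0],[0.41,-1,0,0,0,0],[0.41,-1,0,0,0,0],[0.41,-1,0,0,0,0],[0.41,-1,0,0,0,0],[0,0,0,0,0,0],[0,0,0,0,0,0]]'; python3 plan.py .4912 .0145 .2 3.4
```

```text
clock: 1.3
tcp_pos: [0.3342, -0.4328, 0.2309]
orientation: [-3.14, -0.095, 0.001]
contact_force: [0.8, 0.7, 0.5]
grip_width: 0.0856
gripper_force: 0.0
clock: 2.5
tcp_pos: [0.4179, -0.1875, 0.2311]
orientation: [-3.14, -0.095, 0.001]
contact_force: [-0.1, -0.4, -0.6]
grip_width: 0.0853
gripper_force: 0.0
clock: 3.4
tcp_pos: [0.4665, -0.0453, 0.231]
orientation: [3.14, 0.096, -0.001]
contact_force: [0.3, -0.8, -0.2]
grip_width: 0.0853
gripper_force: 0.0
t 3.4 pos [ 0.4665 -0.0453  0.231 ] turn units [0.    0.001 0.002] shift units [ 1.41 -2.91  1.55] width 0.0853 F [ 0.3 -0.8 -0.2] 0.0
```

```bash
python3 -m crank '[[0.47,-0.97,0.5,0,0,0],[0.47,-0.97,0.5,0,0,0],[0.46,-0.97,0.5,0,0,0],[0,0,0.9,0,0,0],[0,0,0.9,0,0,0],[0,0,0,0,0,0]]'; python3 plan.py .491 .0147 .05 3.4
python3 - <<'E'
from h import *
f=grab('side'); cv2.imwrite('pics/s1.png',cv2.resize(f['image'][150:270,170:330,::-1],None,fx=5,fy=5,interpolation=cv2.INTER_CUBIC))
E
```

```text
clock: 4.0
tcp_pos: [0.4893, 0.013, 0.1631]
orientation: [3.139, 0.093, -0.008]
contact_force: [0.3, -0.4, -0.1]
grip_width: 0.0854
gripper_force: 0.0
t 4.0 pos [0.4893 0.013  0.1631] turn units [ 0.001  0.006 -0.001] shift units [ 0.09 -0.08  5.66] width 0.0854 F [ 0.3 -0.4 -0.1] 0.0
```

View pics/s1.png

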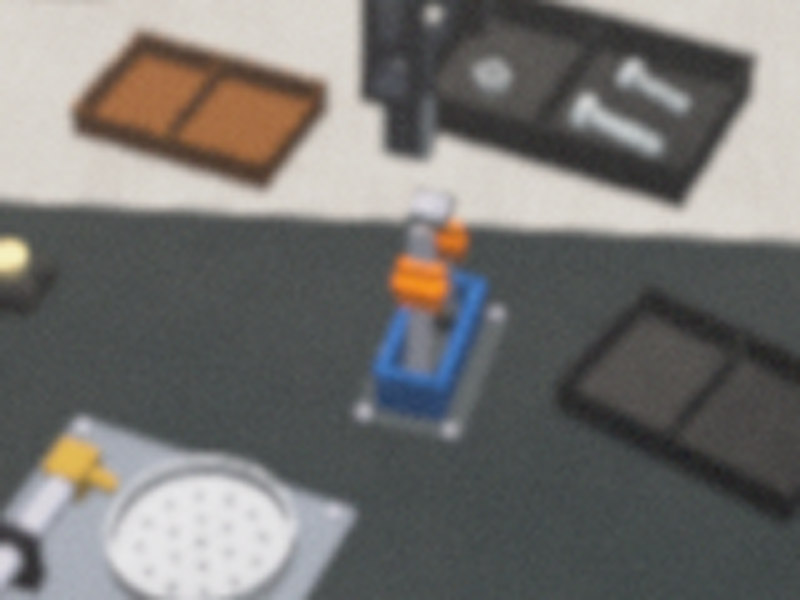

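The side view shows the tongs (410-465, 190-310) upright in the stand with the open gripper straight above (finger end near (410,155)). I'll descend.

```bash
python3 -m crank '[[0,0,0.9,0,0,0],[0.03,-0.03,0.95,0,0,0],[0,0,0.95,0,0,0],[0,0,0.95,0,0,0],[0,0,0.95,0,0,0],[0,0,0.95,0,0,0],[0,0,0,0,0,0],[0,0,0,0,0,0]]'; python3 plan.py .491 .0147 .05 3.4;  python3 -m crank '[[0,0,0,0,0,0],[0,0,0,0,0,0],[0,0,0,0,0,0],[0,0,0,0,0,0],[0,0,0,0,0,0]]' 0.52 30;  python3 plan.py .491 .0147 .05 3.4
```

```text
clock: 4.85
tcp_pos: [0.4924, 0.0147, 0.0532]
orientation: [3.14, 0.093, 0.001]
contact_force: [0.6, -0.4, 0.4]
grip_width: 0.0854
gripper_force: 0.0
t 4.85 pos [0.4924 0.0147 0.0532] turn units [ 0.    -0.001  0.   ] shift units [-0.07 -0.    0.16] width 0.0854 F [ 0.6 -0.4  0.4] 0.0
clock: 5.35
tcp_pos: [0.4929, 0.0155, 0.0534]
orientation: [-3.14, -0.095, -0.004]
contact_force: [-0.4, 0.1, 5.6]
grip_width: 0.0443
gripper_force: 8.9
t 5.35 pos [0.4929 0.0155 0.0534] turn units [-0.    -0.003  0.001] shift units [-0.1   0.04  0.17] width 0.0443 F [-0.4  0.1  5.6] 8.914074897766113
```

```bash
python3 -m crank '[[0,0,-0.3,0,0,0],[0,0,-0.6,0,0,0],[0,0,-1,0,0,0],[0,0,-1,0,0,0],[0,0,-1,0,0,0],[0,0,-1,0,0,0],[0,0,0,0,0,0.075],[0,0,0,0,0,0]]'; python3 plan.py .5345 -.207 .14 0
python3 - <<'E'
from h import *
f=grab('side'); cv2.imwrite('pics/s2.png',cv2.resize(f['image'][120:240,190:350,::-1],None,fx=5,fy=5,interpolation=cv2.INTER_CUBIC))
E
```

```text
clock: 6.15
tcp_pos: [0.4921, 0.0152, 0.1517]
orientation: [3.142, 0.001, 0.003]
contact_force: [0.2, -0.7, -1.7]
grip_width: 0.0443
gripper_force: 7.1
t 6.15 pos [0.4921 0.0152 0.1517] turn units [ 0.    -0.002  0.001] shift units [ 2.12 11.11  0.58] width 0.0443 F [ 0.2 -0.7 -1.7] 7.12384432554245
```

View pics/s2.png

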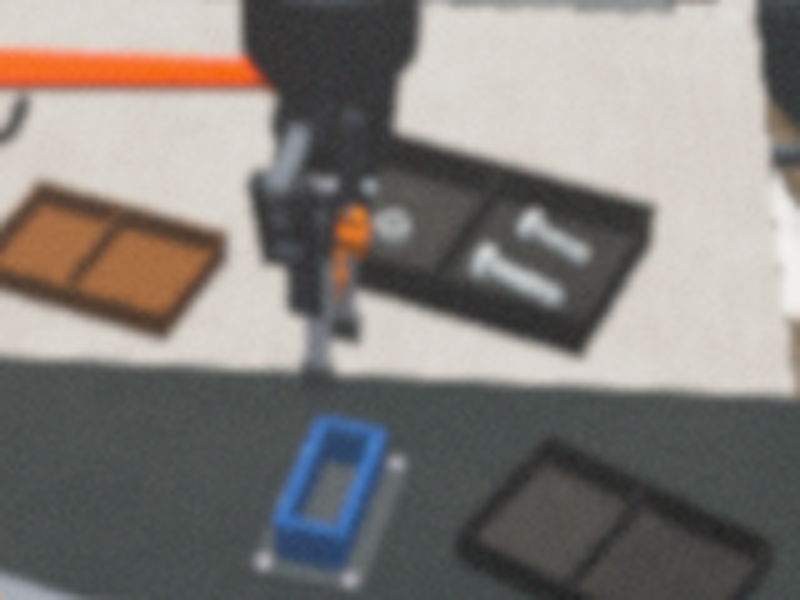

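The tongs are held in the gripper (orange grip at (352,230), tip at (315,375)), and the stand at (330,490) is empty. I'll move over the nut.

```bash
python3 -m crank '[[0.1,0.5,0,0,0,0],[0.18,0.95,0,0,0,0],[0.18,0.95,0,0,0,0],[0.18,0.95,0,0,0,0],[0.18,0.95,0,0,0,0],[0.18,0.95,0,0,0,0],[0.18,0.95,0.1,0,0,0],[0.18,0.95,0.1,0,0,0],[0.18,0.95,0.1,0,0,0],[0.18,0.95,0.1,0,0,0],[0.18,0.95,0.1,0,0,0],[0.18,0.95,0.1,0,0,0]]'; python3 -m crank '[[0.04,0.16,0,0,0,0],[0,0,0,0,0,0],[0,0,0,0,0,0]]';  python3 plan.py .5345 -.207 .054 0
python3 - <<'E'
from h import *
f=grab('side'); cv2.imwrite('pics/s3.png',cv2.resize(f['image'][110:200,230:350,::-1],(800,600),interpolation=cv2.INTER_CUBIC))
f=grab('top'); cv2.imwrite('pics/t3.png',cv2.resize(f['image'][160:250,300:420,::-1],(800,600),interpolation=cv2.INTER_CUBIC))
E
```

```text
clock: 7.4
tcp_pos: [0.5331, -0.2054, 0.1376]
orientation: [-3.141, -0.003, 0.002]
contact_force: [0.3, 0.2, -1.2]
grip_width: 0.0444
gripper_force: 7.1
clock: 7.7
tcp_pos: [0.5343, -0.2059, 0.1381]
orientation: [-3.141, -0.004, 0.001]
contact_force: [0.4, 0.4, -0.8]
grip_width: 0.0441
gripper_force: 7.1
t 7.7 pos [ 0.5343 -0.2059  0.1381] turn units [-0.001  0.001  0.003] shift units [0.01 0.06 4.21] width 0.0441 F [ 0.4  0.4 -0.8] 7.149844318628311
```

View pics/s3.png

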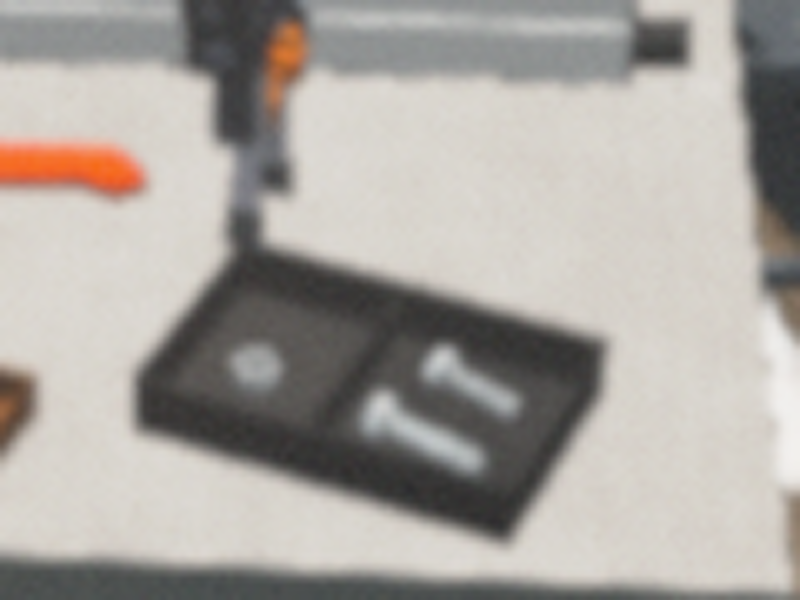

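The nut is at (256,367) in the crop, with the jaws above it: near tip at (247,247), far tip at (280,190). I'll check the alignment numerically.

Run:
```python
from h import *
f=load('side')
def w(x,y,z): return px2w(f,230+(x+.5)/6.667-.5,110+(y+.5)/6.667-.5,z).round(4)
print('nut',w(256,367,.0125))
for p in((247,247),(280,190)): print(w(*p,.0887))
k=K(f)
for p in([.5325,-.2059+.018,.0887],[.5325,-.2059-.018,.0887],[.5325,-.2059,.1567]):
    c=(f['world_to_cam']@[*p,1])[:3]; u=f['cx']-k*c[0]/c[2]; v=f['cy']+k*c[1]/c[2]; print(((u+.5-230)*6.667,(v+.5-110)*6.667))
```

```text
nut [ 0.5321 -0.2079  0.0125]
[ 0.5308 -0.1885  0.0887]
[ 0.5307 -0.2311  0.0887]
(np.float64(243.06211988135152), np.float64(247.55562521574365))
(np.float64(270.89248336629424), np.float64(199.06638336810008))
(np.float64(260.0165183561524), np.float64(81.27096339901613))
```

```bash
python3 -m crank '[[0.04,0.07,0.5,0,0,0],[0,0,0.8,0,0,0],[0,0,0.8,0,0,0],[0,0,0.8,0,0,0],[0,0,0.7,0,0,0],[0,0,0.56,0,0,0],[0,0,0,0,0,0],[0,0,0,0,0,0],[0,0,0,0,0,0]]'; python3 -m crank '[[0,0,0,0,0,0],[0,0,0,0,0,0],[0,0,0,0,0,0],[0,0,0,0,0,0],[0,0,0,0,0,0],[0,0,0,0,0,0]]' 0.3 40;  python3 plan.py .5345 -.207 .054 0
```

```text
clock: 8.7
tcp_pos: [0.536, -0.2085, 0.0558]
orientation: [3.141, 0.002, 0.002]
contact_force: [0.3, -0.6, -0.2]
grip_width: 0.0446
gripper_force: 7.1
clock: 9.3
tcp_pos: [0.5361, -0.2085, 0.0559]
orientation: [3.141, 0.002, 0.003]
contact_force: [-0.4, 0.0, 6.1]
grip_width: 0.0381
gripper_force: 40.2
t 9.3 pos [ 0.5361 -0.2085  0.0559] turn units [ 0.001 -0.002  0.002] shift units [-0.08 -0.08  0.1 ] width 0.0381 F [-0.4  0.   6.1] 40.16298294067383
```

```bash
python3 -m crank '[[0,0,-0.3,0,0,0],[0,0,-0.5,0,0,0],[0,0,-0.8,0,0,0],[0,0,-0.8,0,0,0],[0,0,-0.8,0,0,0],[0,0,-0.8,0,0,0],[0,0,0,0,0,0],[0,0,0,0,0,0]]'; python3 plan.py .5505 .163 .14 -4
python3 - <<'E'
from h import *
f=grab('side'); cv2.imwrite('pics/s4.png',cv2.resize(f['image'][110:200,230:350,::-1],(800,600),interpolation=cv2.INTER_CUBIC))
E
```

```text
clock: 10.1
tcp_pos: [0.5352, -0.2084, 0.1352]
orientation: [3.141, 0.002, 0.001]
contact_force: [-0.7, 0.1, -1.1]
grip_width: 0.0384
gripper_force: 40.3
t 10.1 pos [ 0.5352 -0.2084  0.1352] turn units [ 0.    -0.     0.091] shift units [ -0.53 -18.58  -0.24] width 0.0384 F [-0.7  0.1 -1.1] 40.346245765686035
```

View pics/s4.png

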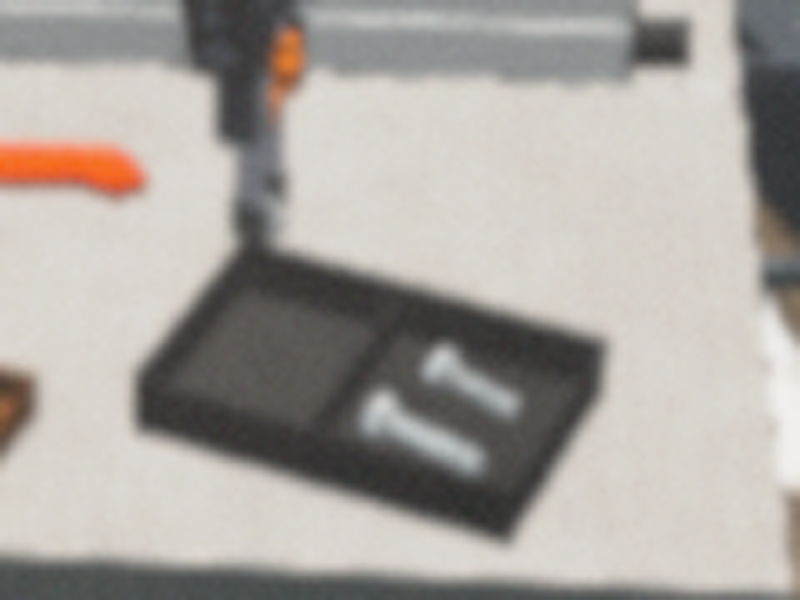

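The tray compartment is empty and the nut sits between the jaws at (268,215). I'll carry it to the dish.

```bash
python3 -m crank '[[0,-0.5,0,0,0,0],[0.04,-0.95,0,0,0,0],[0.04,-0.95,0,0,0,0],[0.04,-0.95,0,0,0,0],[0.04,-0.95,0,0,0,0],[0.04,-0.95,0,0,0,0],[0.04,-0.95,0,0,0,0],[0.04,-0.95,0,0,0,0],[0.04,-0.95,0,0,0,0],[0.04,-0.95,0,0,0,0],[0.04,-0.95,0,0,0,0],[0.04,-0.95,0,0,0,0]]'; python3 -m crank '[[0.04,-0.95,0,0,0,0],[0.04,-0.95,0,0,0,0],[0.04,-0.95,0,0,0,0],[0.04,-0.95,0,0,0,0],[0.04,-0.95,0,0,0,0],[0.04,-0.95,0,0,0,0],[0.04,-0.95,0,0,0,0],[0.04,-0.9,0,0,0,0],[0,-0.1,0,0,0,0],[0,0,0,0,0,0],[0,0,0,0,0,0]]';  python3 plan.py .5505 .163 .064 0
```

```text
clock: 11.35
tcp_pos: [0.5429, 0.0123, 0.1342]
orientation: [-3.141, -0.003, 0.003]
contact_force: [0.2, 0.8, -1.3]
grip_width: 0.0383
gripper_force: 40.3
clock: 12.45
tcp_pos: [0.5497, 0.1624, 0.1346]
orientation: [3.141, 0.001, -0.001]
contact_force: [0.2, -0.3, -1.6]
grip_width: 0.0382
gripper_force: 40.4
t 12.45 pos [0.5497 0.1624 0.1346] turn units [0.001 0.001 0.001] shift units [ 0.04 -0.03  3.53] width 0.0382 F [ 0.2 -0.3 -1.6] 40.362045764923096
```

```bash
python3 -m crank '[[0,0,0.5,0,0,0],[0,0,0.9,0,0,0],[0,0,0.9,0,0,0],[0,0,0.7,0,0,0],[0,0,0.35,0,0,0],[0,0,0.1,0,0,0],[0,0,0,0,0,0],[0,0,0,0,0,0]]'; python3 -m crank '[[0,0,0.04,0,0,0],[0,0,0.04,0,0,0],[0,0,0,0,0,0]]'
```

```text
clock: 13.25
tcp_pos: [0.5506, 0.1639, 0.0667]
orientation: [-3.141, -0.002, -0.002]
contact_force: [-0.5, -0.4, -1.7]
grip_width: 0.0383
gripper_force: 40.4
clock: 13.55
tcp_pos: [0.5501, 0.1637, 0.0647]
orientation: [-3.142, -0.002, -0.001]
contact_force: [0.1, -0.3, -1.4]
grip_width: 0.0383
gripper_force: 40.4
```

```bash
python3 -m crank '[[0,0,0.04,0,0,0],[0,0,0.03,0,0,0],[0,0,0,0,0,0]]';python3 -m crank '[[0,0,0.03,0,0,0],[0,0,0,0,0,0]]'
python3 - <<'E'
from h import *
f=grab('side'); cv2.imwrite('pics/s5.png',cv2.resize(f['image'][190:280,150:270,::-1],(800,600),interpolation=cv2.INTER_CUBIC))
E
```

```text
clock: 13.85
tcp_pos: [0.5503, 0.1638, 0.0635]
orientation: [-3.141, -0.002, -0.001]
contact_force: [-0.9, -0.7, 2.4]
grip_width: 0.0382
gripper_force: 40.6
clock: 14.05
tcp_pos: [0.5507, 0.1638, 0.0634]
orientation: [-3.141, -0.002, -0.002]
contact_force: [-1.2, -2.0, 7.9]
grip_width: 0.0383
gripper_force: 40.9
```

View pics/s5.png

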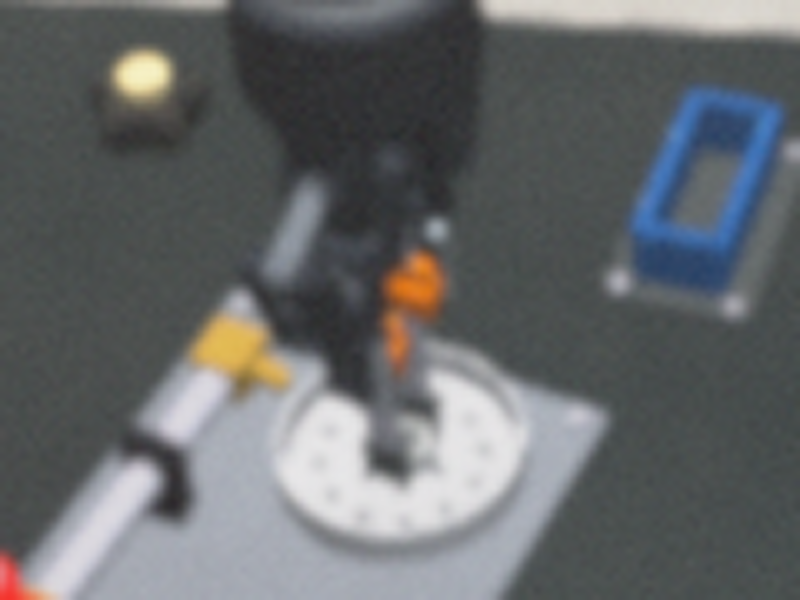

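The nut is down in the middle of the dish, with the jaws at (400,450) and a contact force of 7.9 N. I'll release to the carry width and lift.

```bash
python3 -m crank '[[0,0,0,0,0,0],[0,0,0,0,0,0],[0,0,0,0,0,0],[0,0,-0.05,0,0,0],[0,0,0,0,0,0]]' 0.52 30; python3 -m crank '[[0,0,-0.3,0,0,0],[0,0,-0.6,0,0,0],[0,0,-0.9,0,0,0],[0,0,-0.9,0,0,0],[0,0,-0.9,0,0,0],[0,0,-0.9,0,0,0],[0,0,0,0,0,-0.075],[0,0,0,0,0,0]]';  python3 plan.py .4929 .0155 .152 3.4;  python3 - <<'E'
from h import *
f=grab('side'); cv2.imwrite('pics/s6.png',cv2.resize(f['image'][160:280,120:280,::-1],(800,600),interpolation=cv2.INTER_CUBIC))
E
```

```text
clock: 14.6
tcp_pos: [0.55, 0.1637, 0.0635]
orientation: [-3.142, -0.002, 0.0]
contact_force: [-0.2, -0.0, -1.1]
grip_width: 0.0447
gripper_force: 7.1
clock: 15.4
tcp_pos: [0.5506, 0.1639, 0.1552]
orientation: [-3.139, -0.096, -0.004]
contact_force: [-0.0, -0.3, -0.9]
grip_width: 0.0442
gripper_force: 7.1
t 15.4 pos [0.5506 0.1639 0.1552] turn units [-0.001 -0.003  0.002] shift units [-3.32  7.24  0.16] width 0.0442 F [-0.  -0.3 -0.9] 7.110386788845062
```

View pics/s6.png

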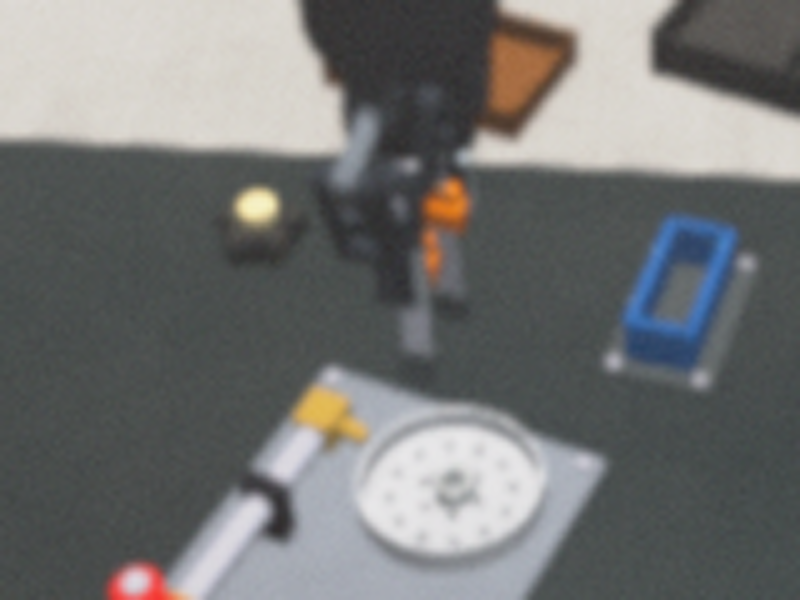

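The nut lies in the dish centre at (455,490), and the tongs are free and in the gripper. Next is the move to the stand.

```bash
python3 -m crank '[[-0.4,0.85,0,0,0,0],[-0.4,0.9,0,0,0,0],[-0.4,0.9,0,0,0,0],[-0.42,0.92,0,0,0,0],[-0.42,0.92,0,0,0,0],[-0.42,0.92,0,0,0,0],[-0.42,0.92,0,0,0,0],[-0.42,0.92,0,0,0,0],[0,0,0,0,0,0],[0,0,0,0,0,0]]';  python3 plan.py .4929 .0155 .0534 3.4;  python3 - <<'E'
from h import *
f=grab('side'); P=cloud(f); c=f['image'].astype(int)
m=(c[...,0]>150)&(c[...,1]<.65*c[...,0])&(c[...,2]<60)&(abs(P[...,0]-.4929)<.05)&(abs(P[...,1]-.0155)<.05)
p=P[m]; print('orange',m.sum(),np.percentile(p,[5,50,95],axis=0).round(4))
g=(abs(P[...,0]-.49)<.03)&(abs(P[...,1]-.0155)<.04)&(P[...,2]>.09)&(P[...,2]<.125); p=P[g]; print('jaws',g.sum(),np.percentile(p,[3,50,97],axis=0).round(4))
E
```

```text
clock: 16.45
tcp_pos: [0.4922, 0.014, 0.1534]
orientation: [3.14, 0.091, -0.001]
contact_force: [0.2, 0.4, -1.0]
grip_width: 0.0449
gripper_force: 7.2
t 16.45 pos [0.4922 0.014  0.1534] turn units [ 0.     0.001 -0.002] shift units [ 0.04 -0.07  5.  ] width 0.0449 F [ 0.2  0.4 -1. ] 7.1507428586483
orange 25 [[ 0.4799 -0.0036  0.1717]
 [ 0.483  -0.0011  0.1788]
 [ 0.4875  0.0011  0.1869]]
jaws 75 [[ 0.4811 -0.0068  0.1066]
 [ 0.4881  0.0301  0.1158]
 [ 0.4952  0.034   0.1245]]
```

Run:
```python
from h import *
f=load('side'); P=cloud(f); c=f['image'].astype(int)
m=(c[...,2]>c[...,0]+40)&(abs(P[...,0]-.49)<.05)&(abs(P[...,1]-.0155)<.06)
t=m&(P[...,2]>.027)&(P[...,2]<.037)
R=np.array([[np.cos(.059),np.sin(.059)],[-np.sin(.059),np.cos(.059)]])
q=(P[t][:,:2]-[.4906,.0145])@R.T; print(t.sum(),np.percentile(q,[1,3,10,50,90,97,99],axis=0).round(4).T)
g=(abs(P[...,0]-.49)<.03)&(abs(P[...,1]-.0155)<.04)&(P[...,2]>.095)&(P[...,2]<.135)
q=(P[g][:,:2]-[.4906,.0145])@R.T
for a,b in((.005,.04),(-.04,-.005)):
    s=q[(q[:,1]>a)&(q[:,1]<b)]; print(len(s),np.percentile(s,[1,3,10,50,90,97,99],axis=0).round(4).T)
```

```text
194 [[-0.0187 -0.0182 -0.0172 -0.0011  0.0147  0.0162  0.0172]
 [-0.0408 -0.039  -0.0362  0.0023  0.0359  0.0376  0.0381]]
65 [[-0.0088 -0.0086 -0.0071 -0.0013  0.0046  0.0057  0.0061]
 [ 0.0135  0.0142  0.0148  0.0168  0.0191  0.0201  0.0205]]
38 [[-0.0084 -0.0084 -0.0077 -0.0033  0.0004  0.002   0.0021]
 [-0.0228 -0.0225 -0.0214 -0.0197 -0.0179 -0.0172 -0.0169]]
```

```bash
python3 -m crank '[[0.03,-0.09,0.4,0,0,0],[0,0,0.8,0,0,0],[0,0,0.8,0,0,0],[0,0,0.5,0,0,0],[0,0,0.5,0,0,0],[0,0,0.5,0,0,0],[0,0,0.5,0,0,0],[0,0,0.5,0,0,0],[0,0,0.3,0,0,0],[0,0,0.1,0,0,0],[0,0,0,0,0,0]]';  python3 plan.py .4929 .0155 .0534 3.4
```

```text
clock: 17.6
tcp_pos: [0.4934, 0.0168, 0.0553]
orientation: [3.14, 0.095, -0.0]
contact_force: [1.0, 0.7, -0.8]
grip_width: 0.0444
gripper_force: 7.2
t 17.6 pos [0.4934 0.0168 0.0553] turn units [0.    0.    0.001] shift units [-0.03  0.06  0.1 ] width 0.0444 F [ 1.   0.7 -0.8] 7.150798067450523
```

```bash
python3 -m crank '[[0,0,0.06,0,0,0],[0,0,0.03,0,0,0],[0,0,0,0,0,0]]';  python3 -m crank '[[0,0,0,0,0,0],[0,0,0,0,0,0],[0,0,0,0,0,0],[0,0,0,0,0,0],[0,0,0,0,0,0]]' 1; python3 plan.py .4929 .0155 .0534 3.4
```

```text
clock: 17.9
tcp_pos: [0.4936, 0.0168, 0.0539]
orientation: [3.14, 0.095, 0.001]
contact_force: [-0.1, -0.1, -1.4]
grip_width: 0.0446
gripper_force: 7.2
clock: 18.4
tcp_pos: [0.4934, 0.0168, 0.0538]
orientation: [-3.14, -0.095, -0.0]
contact_force: [0.1, 0.6, -0.4]
grip_width: 0.0854
gripper_force: 0.0
t 18.4 pos [0.4934 0.0168 0.0538] turn units [-0.    -0.     0.001] shift units [-0.03  0.07  0.02] width 0.0854 F [ 0.1  0.6 -0.4] 0.0
```

```bash
python3 -m crank '[[0,0,-0.4,0,0,0],[0,0,-0.8,0,0,0],[0,0,-1,0,0,0],[0,0,-1,0,0,0],[0,0,-1,0,0,0],[0,0,-1,0,0,0],[0,0,-1,0,0,0],[0,0,-0.8,0,0,0],[0,0,-0.3,0,0,0.1],[0,0,0,0,0,0.1],[0,0,0,0,0,0.1]]'
cat > lev.py <<'E'
from h import *
ax=np.array([.6242,.2980])
for n in('top','side'):
    f=grab(n); c=f['image'].astype(int); v,u=np.nonzero((c[...,0]>130)&(c[...,1]<.35*c[...,0])&(c[...,2]<.4*c[...,0]))
    q=np.array([px2w(f,a,b,.072)[:2] for a,b in zip(u,v)]); q=q[np.linalg.norm(q-ax,axis=1)<.1]
    s=q[np.linalg.norm(q-ax,axis=1)>.025]
    if len(s)<10: print(n,'few',len(s)); continue
    vx,vy,x0,y0=cv2.fitLine(s.astype(np.float32),cv2.DIST_HUBER,0,1e-5,1e-5).ravel(); d=np.array([vx,vy]); m=np.array([x0,y0])
    d*=np.sign(d@(m-ax)); w=ax-m; off=w-(w@d)*d; a=np.degrees(np.arctan2(d[1],d[0]))
    print(n,len(s),'dir',a.round(1),'valve deg',(180-4.14-a).round(1),'line offset from axis mm',(off*1e3).round(1),'end r',(np.percentile((s-ax)@d,99)*1e3).round(1))
E
python3 lev.py; python3 plan.py .568 .308 .2 -10.1
python3 - <<'E'
from h import *
f=load('top');P=cloud(f);p=P.reshape(-1,3); 
e=np.array([.605,.345]); s=p[(np.linalg.norm(p[:,:2]-e,axis=1)<.16)&(p[:,2]>.08)&(p[:,2]<.5)]
print(len(s), s.min(0) if len(s) else '', s.max(0) if len(s) else '', np.linalg.norm(s[:,:2]-e,axis=1).min() if len(s) else '')
q=p[(abs(p[:,0]-.49)<.03)&(abs(p[:,1]-.0145)<.03)&(p[:,2]>.1)&(p[:,2]<.12)]; print('tongs top',len(q),q.mean(0) if len(q) else '')
print(status.get_obs()['joints'].round(2))
E
```

```text
clock: 19.5
tcp_pos: [0.4935, 0.0168, 0.2007]
orientation: [-3.129, 0.28, -0.002]
contact_force: [-0.0, -1.1, 0.8]
grip_width: 0.0852
gripper_force: 0.0
top 94 dir 167.5 valve deg 8.3 line offset from axis mm [0.2 0.8] end r 74.8
side 127 dir 167.2 valve deg 8.7 line offset from axis mm [-0.5 -2.1] end r 78.9
t 19.6 pos [0.4933 0.0168 0.2003] turn units [-0.    -0.001  0.001] shift units [  1.12 -14.99   0.02] width 0.0857 F [ 0.2 -0.4 -0.1] 0.0
1320 [0.66055976 0.38787256 0.0800851 ] [0.75254291 0.49460788 0.12197369] 0.09462963869000837
tongs top 0 
[ 0.07  0.23 -0.27  2.    0.08  0.92 -1.98]
```

```bash
python3 -m crank '[[0,0,0,0,0,-0.19],[0,0,0,0,0,-0.19],[0,0,0,0,0,-0.19],[0,0,0,0,0,-0.19],[0,0,0,0,0,-0.19],[0,0,0,0,0,-0.19],[0,0,0,0,0,-0.19],[0,0,0,0,0,-0.19],[0,0,0,0,0,-0.19],[0,0,0,0,0,-0.19]]';python3 -m crank '[[0,0,0,0,0,-0.19],[0,0,0,0,0,-0.19],[0,0,0,0,0,-0.19],[0,0,0,0,0,-0.19],[0,0,0,0,0,-0.19],[0,0,0,0,0,-0.19],[0,0,0,0,0,-0.19],[0,0,0,0,0,-0.19],[0,0,0,0,0,-0.19],[0,0,0,0,0,-0.19],[0,0,0,0,0,-0.145],[0,0,0,0,0,0]]'; python3 plan.py .5686 .3105 .14 167.4
```

```text
clock: 20.6
tcp_pos: [0.4933, 0.0168, 0.2]
orientation: [2.476, 1.933, -0.0]
contact_force: [0.0, -0.2, -0.4]
grip_width: 0.0853
gripper_force: 0.0
clock: 21.8
tcp_pos: [0.4933, 0.0167, 0.1999]
orientation: [-0.338, -3.123, -0.0]
contact_force: [0.2, 0.0, 0.0]
grip_width: 0.0854
gripper_force: 0.0
t 21.8 pos [0.4933 0.0167 0.1999] turn units [ 0.    -0.     0.005] shift units [-0.47 15.16  2.99] width 0.0854 F [0.2 0.  0. ] 0.0
```

```bash
python3 -m crank '[[-0.03,0.9,0,0,0,0],[-0.03,0.9,0,0,0,0],[-0.03,0.9,0,0,0,0],[-0.03,0.9,0,0,0,0],[-0.03,0.9,0,0,0,0],[-0.03,0.9,0,0,0,0],[-0.03,0.9,0,0,0,0],[-0.03,0.9,0,0,0,0],[-0.03,0.9,0,0,0,0],[-0.03,0.9,0,0,0,0],[-0.03,0.9,0.5,0,0,0],[-0.03,0.9,0.5,0,0,0]]';python3 -m crank '[[-0.03,0.9,0.5,0,0,0],[-0.03,0.9,0.5,0,0,0],[-0.03,0.9,0.5,0,0,0],[-0.02,0.8,0.5,0,0,0],[0,0.86,0,0,0,0],[0,0,0,0,0,0],[0,0,0,0,0,0]]'; python3 plan.py .5686 .3105 .049 167.4
```

```text
clock: 23.0
tcp_pos: [0.5476, 0.2268, 0.1798]
orientation: [0.346, 3.122, -0.0]
contact_force: [0.6, 0.9, -0.1]
grip_width: 0.0855
gripper_force: 0.0
clock: 23.7
tcp_pos: [0.5683, 0.311, 0.1402]
orientation: [0.343, 3.122, 0.0]
contact_force: [0.6, -1.0, -0.4]
grip_width: 0.0856
gripper_force: 0.0
t 23.7 pos [0.5683 0.311  0.1402] turn units [0.    0.001 0.002] shift units [-0.02 -0.02  4.56] width 0.0856 F [ 0.6 -1.  -0.4] 0.0
```

```bash
python3 -m crank '[[0,0,0.5,0,0,0],[0,0,0.9,0,0,0],[0,0,0.9,0,0,0],[0,0,0.9,0,0,0],[0,0,0.85,0,0,0],[0,0,0.5,0,0,0],[0,0,0,0,0,0],[0,0,0,0,0,0]]'; python3 -m crank '[[0,0,0,0,0,0],[0,0,0,0,0,0],[0,0,0,0,0,0],[0,0,0,0,0,0],[0,0,0,0,0,0],[0,0,0,0,0,0],[0,0,0,0,0,0]]' 0 30; python3 plan.py .5686 .3105 .049 167.4;  python3 - <<'E'
from h import *
f=grab('top');P=cloud(f);p=P.reshape(-1,3)
q=p[(abs(p[:,0]-.49)<.04)&(abs(p[:,1]-.0145)<.04)&(p[:,2]>.098)&(p[:,2]<.13)]; print('tongs top',len(q),np.median(q,0))
E
```

```text
clock: 24.5
tcp_pos: [0.5683, 0.3111, 0.0487]
orientation: [-0.342, -3.123, -0.0]
contact_force: [1.0, 1.0, 0.5]
grip_width: 0.0856
gripper_force: 0.0
clock: 25.2
tcp_pos: [0.5684, 0.3111, 0.049]
orientation: [0.342, 3.122, 0.001]
contact_force: [0.8, 1.2, 0.7]
grip_width: 0.0109
gripper_force: 33.6
t 25.2 pos [0.5684 0.3111 0.049 ] turn units [0.001 0.    0.002] shift units [-0.02 -0.03 -0.  ] width 0.0109 F [0.8 1.2 0.7] 33.56714129447937
tongs top 0 [nan nan nan]
  return _methods._mean(a, axis=axis, dtype=dtype,
  ret = um.true_divide(
```

Run:
```python
from h import *
f=grab('side');P=cloud(f);p=P.reshape(-1,3); c=f['image'].reshape(-1,3).astype(int)
b=(abs(p[:,0]-.49)<.05)&(abs(p[:,1]-.0145)<.05)
for z in((.05,.065),(.065,.085),(.085,.1),(.1,.12)):
    q=p[b&(p[:,2]>z[0])&(p[:,2]<z[1])]; print(z,len(q),q.mean(0).round(4) if len(q) else '',q.max(0).round(4) if len(q) else '')
o=b&(c[:,0]>150)&(c[:,1]<.65*c[:,0])&(c[:,2]<60); print('orange',o.sum(),p[o].mean(0).round(4))
```

```text
(0.05, 0.065) 39 [0.4902 0.0229 0.0582] [0.5002 0.0371 0.065 ]
(0.065, 0.085) 101 [0.4885 0.0233 0.0763] [0.5016 0.041  0.0847]
(0.085, 0.1) 48 [0.4897 0.0244 0.0906] [0.5008 0.035  0.0996]
(0.1, 0.12) 68 [0.4903 0.0191 0.1093] [0.4997 0.0303 0.115 ]
orange 76 [0.4891 0.0269 0.0763]
```

```bash
python3 -m crank '[[-0.009,0.227,0,0,0,0.101],[-0.009,0.227,0,0,0,0.101],[-0.009,0.227,0,0,0,0.101],[-0.009,0.227,0,0,0,0.101],[-0.009,0.227,0,0,0,0.101],[-0.009,0.227,0,0,0,0.101],[-0.009,0.227,0,0,0,0.101],[-0.009,0.227,0,0,0,0.101],[0,0,0,0,0,0],[0,0,0,0,0,0]]'; python3 -m crank '[[0,0,0,0,0,0],[0,0,0,0,0,0],[0,0,0,0,0,0]]' 0.5; python3 plan.py .587 .341 .2 130.9; python3 lev.py
```

```text
clock: 26.3
tcp_pos: [0.5869, 0.3427, 0.0491]
orientation: [1.296, 2.861, 0.004]
contact_force: [2.7, 4.1, -0.3]
grip_width: 0.0112
gripper_force: 33.4
clock: 26.6
tcp_pos: [0.5861, 0.3404, 0.0482]
orientation: [-1.3, -2.86, 0.003]
contact_force: [-1.1, 0.8, 0.6]
grip_width: 0.0424
gripper_force: 0.0
t 26.6 pos [0.5861 0.3404 0.0482] turn units [-0.002  0.001  0.005] shift units [-0.    0.05 -7.59] width 0.0424 F [-1.1  0.8  0.6] 0.0
top few 0
side 104 dir 131.2 valve deg 44.6 line offset from axis mm [0.8 0.7] end r 80.2
```

Valve reads about 44.6°. I'll retreat straight up, then verify.

```bash
python3 -m crank '[[0,0,-0.4,0,0,0],[0,0,-0.8,0,0,0],[0,0,-1,0,0,0],[0,0,-1,0,0,0],[0,0,-1,0,0,0],[0,0,-1,0,0,0],[0,0,-1,0,0,0],[0,0,-1,0,0,0],[0,0,-0.5,0,0,0],[0,0,0,0,0,0],[0,0,0,0,0,0],[0,0,0,0,0,0]]';  python3 lev.py
python3 - <<'E'
from h import *
f=load('side');P=cloud(f);p=P.reshape(-1,3)
q=p[(abs(p[:,0]-.49)<.05)&(abs(p[:,1]-.0145)<.05)&(p[:,2]>.1)&(p[:,2]<.12)]; print('tongs top',q.mean(0).round(4))
g=f['image'].astype(int).mean(2).ravel(); d=np.linalg.norm(p[:,:2]-[.5486,.163],axis=1)
q=p[(d<.032)&(p[:,2]>.016)&(p[:,2]<.03)]; print('nut',len(q),q.mean(0).round(4))
E
```

```text
clock: 27.9
tcp_pos: [0.586, 0.341, 0.2015]
orientation: [-1.299, -2.859, 0.003]
contact_force: [-0.1, 0.5, -1.7]
grip_width: 0.0431
gripper_force: 0.0
top few 0
side 104 dir 131.4 valve deg 44.5 line offset from axis mm [0.7 0.6] end r 80.2
tongs top [0.49   0.0195 0.1095]
nut 52 [0.5461 0.1625 0.0204]
```

```bash
python3 -c "
from bench import r; print(r.hand_in())"
```

```text
the job is handed in; nothing more can be done
None
```

I handed the job in at about 28 s: the nut is in the drying dish, the tongs are upright in their stand, and the valve lever measured about 44.5° at the last check. The gripper was clear of everything, and hand-in returned no verdict.

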